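Slide a stone slice under the spring clip

TASK

Load the stone carrier into the clamp jig: with one fingertip press the clip's thumb plate down so that its jaw lifts, and keep it pressed while the other fingertip pushes the carrier along the channel, under the jaw, until it is fully home against the end stop. Then let the clip close on the stone and move clear. The carrier is only ever pushed, never lifted; leave everything else where it is.

Things in the scene. Friction and masses are not known exactly. Their poses are not given: they have to be found in the camera images.
- jig: Fixed aluminium clamp jig, base plate 12 mm thick spanning x -116 to 36, y -30 to 90 mm. Origin: on the table, on the channel's centre line, below the clip's jaw; z up, +x along the channel to its end stop, +y left, to the clip. Channel bed: z = 12 mm, between rails 5 mm wide, 5 mm high, inner faces at y = +-21 mm; open at its near (-x) end. Hinge ears 31 mm tall at x = -112 and 12, y = 36 mm.
- end_stop (a point): Foot of the end stop's face, on the bed at jig x = 22, y = 0, z = 12 mm; the stop is a steel block 52 mm wide, 20 mm high above the bed.
- clip (a joint): Angle (rad) of the spring clip, a steel rocker hinged parallel to jig x at jig y 36, z 22 mm. 0 = closed, jaw 3 mm above the bed; 0.45 = fully pressed, hard stop. Pressing the thumb plate lifts the jaw; a spring shuts it when let go. Mid-plate it takes about 4 N to start, 8 N fully down. The jaw rests on the stone at about 0.21; at 0.38 it clears the stone by 5 mm.
- thumb_plate (a point): Middle of the upper face of the clip's steel thumb plate, 116 mm long (jig x -110 to 6 mm; press anywhere, a fingertip may slide along it), 34 mm wide (about jig y 51 to 85 mm). At rest it slopes up away from the channel, this point 33 mm above the table at jig x -52, y 66 mm. Fully pressed it is level, 19 mm above the table (7 above the bed); at clip angle 0.38 this point is at about 21 mm.
- jaw (a point): Underside of the clip's jaw, a blunt steel finger 14 mm wide (jig x -7 to 7 mm) that reaches over the channel from the left to jig y = -1 mm. Its sides are upright, so the closed jaw blocks the carrier.
- carrier: Loose steel carrier (0.08 to 0.17 kg) with a stone slice glued on, lying in the channel short of the jaw. Origin: centre of its underside; x, y as the jig's. Plate 56 (x) x 38 (y) x 4 mm. Stone: x -8 to 28 mm, 34 mm wide, top 10 mm above the underside. Starts with its origin at jig x -61 to -43 mm; fully home, its front edge meets the end stop, origin at jig x = -6 mm.
- tab (a point): Middle of the rear (-x) face of the carrier's upright steel tab, 13 mm above its underside, at carrier x = -28 mm. The tab is 38 mm wide, 5 mm thick, its top 26 mm above the underside. Push it here with a finger whose tip is level with the pressed thumb plate, which lies beside the channel, its middle about 67 mm to the left.
- spare_carrier: Bystander, to be left alone: empty steel carrier like the task's but without a stone, lying on the table to the right of the jig (jig -y side). Origin: centre of its underside.
- paste_jar: Bystander, to be left alone: closed squat jar, 38 mm across, 36 mm tall, standing beyond the jig's end stop. Origin: centre of its underside.
- rough_stone: Bystander, to be left alone: rough stone lump, 45 x 36 x 25 mm, on the table to the left of the jig (jig +y side). Origin: centre of its underside.
- stone_bin_a: Bystander, to be left alone: open clear box of stones, 80 x 100 x 50 mm, towards one side of the table. Origin: centre of its underside.
- stone_bin_b: Bystander, to be left alone: open clear box of stones, 80 x 100 x 50 mm, towards one side of the table. Origin: centre of its underside.
- brush: Bystander, to be left alone: brush 170 mm long lying on the right of the table. Origin: middle of its length, on the table.
- screwdriver: Bystander, to be left alone: screwdriver 170 mm long lying on the left of the table. Origin: middle of its length, on the table.
Not all that is in view belongs to the job. Leave any green or red look-alike of the carrier alone.

How it is judged:
On the way, in this order (a step that is already met when the one before it is completed fails the run):
1. a finger holds the clip pressed open while the carrier is still short of the jaw (value of joint clip above 0.25 rad and contact force between the fingers and clip above 0.5 N and x of carrier in the frame of jig below -0.031 m), for 0.1 s.
2. the carrier is home against the end stop while a finger still holds the clip open (x of carrier in the frame of jig between -0.0095 and -0.002 m and y of carrier in the frame of jig between -0.004 and 0.004 m and value of joint clip above 0.23 rad and contact force between the fingers and clip above 0.5 N), for 0.1 s.
At the end, for the whole second after the job is handed in: The carrier lies flat in the channel, home against the end stop (within 3.5 mm), at rest, with the clip's jaw closed down on its stone and the clip let go (x of carrier in the frame of jig between -0.0095 and -0.002 m and y of carrier in the frame of jig between -0.004 and 0.004 m and value of joint clip between 0.13 and 0.26 rad and contact force between clip and carrier above 1 N and z of carrier in the frame of jig below 0.014 m and angle between carrier's own z axis and vertical below 0.06 rad and angle between the x axis of carrier and the x axis of jig, either way round below 0.1 rad and linear speed of carrier below 0.01 m/s); the robot touches nothing.
It fails at once if the carrier is lifted off the bed (by more than 8 mm) or tipped up (by more than 14 degrees) (z of carrier in the frame of jig above 0.02 m or angle between carrier's own z axis and vertical above 0.25 rad).
It fails at once if a bystander is moved by more than 20 mm (distance of any of spare_carrier, paste_jar, rough_stone, stone_bin_a, stone_bin_b, brush, screwdriver from where it was at the start of the episode above 0.02 m).
It also fails if it takes over 32 s, if anything falls off the work surface, if the arm or the gripper's body presses on something with over 40 N, if the wrist force passes 120 N, or if a joint passes its speed limit or range.

ROBOT

A 7-joint arm with a two-finger parallel gripper is mounted at the origin on the work surface. World frame = base frame: x ahead of the robot, y to its left, z up, the work surface at z = 0. Lengths are in m, angles in rad, forces in N, time in s.
With the tool pointing down it reaches from about 0.35 to 0.9 m from the base axis. Payload 19.9 kg.
Tool frame: the origin (TCP) lies at the centre of the arm's flange, where the gripper is bolted on; the fingertips stand 173 mm ahead of it and the grasp point (between the pads) lies 155 mm ahead of it; z points along the fingers, y is the line along which they close (so a half turn about z gives the same grasp; the last joint's range is limited). The gripper opens to 85 mm and grips with 20 to 120 N. Pads are 22 mm wide; open, the fingers measure 114 mm over their backs; the gripper's body (76 mm by 85 mm) begins 54 mm behind the grasp point. The pads swing forward as they close: fully open they stand 13 mm farther back than shut.
Start: joints at [-1.185, 0.417, -0.01, 1.614, 0.005, 1.111, -0.053], TCP at [0.259, 0.569, 0.405] pointing down, gripper open.
Joint ranges: [-2.81, 2.81], [-0.39, 2.02], [-1.27, 1.25], [0.06, 2.57], [-1.19, 4.33], [0.19, 2], [-2.82, 2.82]. Speed limits (rad/s): [1.89, 1.89, 2.39, 2.39, 3.01, 3.01, 3.01].

INTERFACE

Orientations are given as a 3x3 rotation matrix whose columns are the frame's x, y, z axes.
In Python, from rig import * gives the robot as it stands.
- The arm moves only by the shell command python3 -m crank 'ROWS'. ROWS is JSON, a list of rows, each an object with "dr": the turn, a rotation vector about the tool's x, y, z normalised to -1 to 1, where 1 is 360 degrees, a list of three; "linear": the shift along the tool's x, y, z normalised to -1 to 1, where 1 is 0.1 m, a list of three; "gripper": the gripper's target within -1 to 1 (shut at 1, half-way at 0, fully open at -1). A call has 1 to 20 rows; each row is the pose to reach, as a shift and turn from the pose commanded when the call began, along the tool's axes at that moment, turning the shorter way round; what a row does not reach only later rows make up. A row lasts 1/10 s, in which the tool goes at most 50 mm and 8.59 degrees, less where a joint would pass 70% of its speed; a pose out of reach is approached as far as the arm can. A call with a number of a shift or a turn outside -1 to 1 is refused whole. A call with a gripper value outside its range is refused whole. The fingers move at their own pace and stop on an object; the grip force is fixed at half the most. Time passes only in rows, so rows that repeat a pose let the fingers close. It gives the time, the measured TCP pose, the force, the opening and the grip force at its end, in the units of the state.
- sense(): the state, without advancing time (a new reading comes with each control period).
- capture(name): name is "scene" or "top" or "wrist"; returns a dict with "frame" (384x512x3 uint8, red, green, blue), "vertical_fov" (degrees; the focal length in pixels is half the picture's height over the tangent of half this angle, whatever the lens; pixels are square), "cx", "cy" (the principal point, pixels), "R" (3x3) and "t" (3): a world point X has camera coordinates R X + t; the wrist camera has in their place "hand_eye" (4x4, takes a point from camera to tool coordinates, whose origin is the TCP and whose axes are the flange's). Camera axes: x right, y down, z forward; pixel columns grow to the right and rows downward; lengths in m; the calibration is good to about 2 mm. A picture is of the moment at which its call begins: read the wrist's pose just before it. There is no depth.
- hand_in(): hands the job in; it is judged then, once.
Trained networks look in the newest picture that a camera, given by its name, has taken for a name from the list of things; names that differ only in an ending like _2 or _b are one class to them, and where a whole thing is asked for, a point or a joint stands for the part that bears it (a point fixed in the world has none). Each returns a list of dicts, best first, with "confidence" (0 to 1); they miss things now and then, are a little off and sometimes report something else, mostly with a low value. They report only what shows in the picture. A call takes as long as a camera call. They do not tell look-alikes from the thing itself.
- masks_of(camera, label): "pixels" (384x512 bool, what is visible of it).
- spot_point(camera, label): "at" ([x, y, z] in m, in world coordinates, good to about 4 mm: a listed point, or the origin of a listed thing).
The state is a dict: "time": time; "joint_positions": joint angles; "qvel": joint speeds; "joint_torque": joint torques, N m; "ee_pos": TCP position; "ee_rot": TCP orientation; "wrist_force": force on the tool from outside, world axes, zero at the start; "moment": the same for the moment, N m; "grip_width": finger opening in m; "grasp_force": force on a finger pad.
Only numpy, scipy, OpenCV 4.12 (cv2) and the standard library are available. Lean on these libraries where they do the work, as an engineer would, in place of code of your own. Each camera call takes 0.05 s, during which the arm holds its last target. There are 200 camera calls.

## Working session

There is one attempt and no reset: what is moved stays moved. The work goes in short steps, Python scripts to look and compute and a shell command to move; the robot and the scene stay as the last step left them, time stands still between calls to the robot, and variables do not carry over. Pictures are saved under pics/ and viewed, at most 10 in all, crops included, and the job is handed in when it is done.

```bash
ls; mkdir -p pics
python3 - <<'E'
from rig import *
import cv2
s=sense(); print({k:np.round(v,3).tolist() if 0 else v for k,v in s.items()}) if 0 else print(s)
for c in ("scene","top"):
    d=capture(c); cv2.imwrite(f"pics/{c}0.png",d["frame"][:,:,::-1])
    for l in ("jig","end_stop","thumb_plate","jaw","carrier","tab","spare_carrier","paste_jar","rough_stone","clip"):
        print(c,l,[([round(float(v),4) for v in p["at"]],round(p["confidence"],2)) for p in spot_point(c,l)] if l!="clip" else '')
E
```

```text
pics
{'time': 0.0, 'joint_positions': array([-1.1844876 ,  0.41801824, -0.01030087,  1.61417098,  0.00471201,
        1.11066869, -0.05299457]), 'qvel': array([ 0.00176396, -0.00050114,  0.00018521, -0.00136149, -0.0014857 ,
        0.00092987,  0.00313598]), 'joint_torque': array([-5.50399036e-04, -8.64442420e+01,  6.78601116e-01, -4.34882390e+01,
        1.91150961e-02,  7.31706357e-03, -2.24694631e-06]), 'ee_pos': array([0.25924398, 0.5685605 , 0.40403386]), 'ee_rot': array([[-9.09884141e-01,  4.14862235e-01, -4.19253905e-04],
       [ 4.14862434e-01,  9.09883396e-01, -1.16887658e-03],
       [-1.03450583e-04, -1.23747496e-03, -9.99999229e-01]]), 'wrist_force': array([-0.31514238, -0.52680411, -0.39956789]), 'moment': array([ 0.01819145, -0.04073771, -0.00907656]), 'grasp_force': 0.0, 'grip_width': 0.08488847704570972}
scene jig [([0.6393, -0.0755, -0.0021], 0.9)]
scene end_stop [([0.6663, -0.066, 0.01], 0.66)]
scene thumb_plate [([0.5931, 0.0006, 0.0348], 0.84)]
scene jaw [([0.6469, -0.0659, 0.015], 0.96)]
scene carrier [([0.5839, -0.0668, 0.0172], 0.82), ([0.551, -0.2174, 0.0024
[... 518 characters left out ...]
9)]
top thumb_plate [([0.593, -0.0026, 0.0354], 0.65), ([0.4173, 0.4347, -0.0019], 0.65)]
top jaw [([0.5857, -0.0745, 0.0113], 0.58)]
top carrier [([0.555, -0.2182, -0.0051], 0.59), ([0.5836, -0.069, 0.013], 0.53), ([0.4719, -0.1345, 0.0006], 0.52), ([0.5276, 0.0942, 0.0034], 0.48), ([0.5935, 0.0008, 0.0326], 0.48), ([0.5568, -0.0645, 0.0232], 0.15)]
top tab [([0.5557, -0.0639, 0.0198], 0.82), ([0.5214, 0.067, 0.0109], 0.76), ([0.4562, -0.1181, 0.0167], 0.63), ([0.5531, -0.1906, 0.0152], 0.59)]
top spare_carrier [([0.6433, -0.1636, -0.0015], 0.84), ([0.5524, -0.0657, 0.0204], 0.35)]
top paste_jar [([0.7241, -0.0308, -0.0026], 0.7)]
top rough_stone [([0.6418, 0.0849, -0.0017], 0.56)]
top clip
```

View pics/scene0.png

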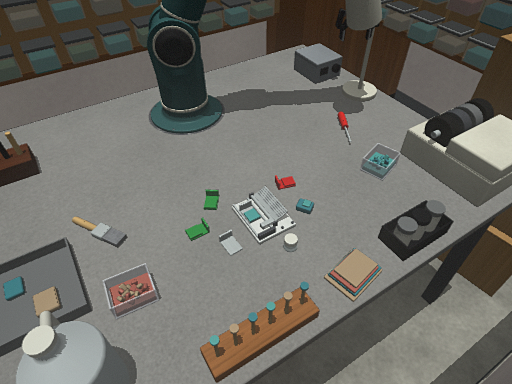

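View pics/top0.png

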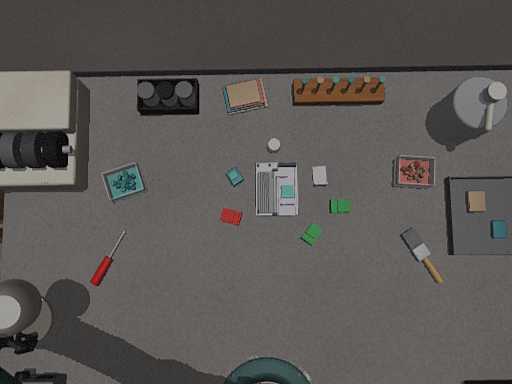

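The top view shows the jig at about (275,190) px, nearly square to the world, with its plate to the left (+y). The carrier's stone is at about (287,192). Green and red look-alikes lie around the jig. I'll go above it and turn the tool's y axis to world y.

```bash
python3 -m crank '[{"dr":[0,0,-0.068],"linear":[-1,-1,0],"gripper":-0.3},{"dr":[0,0,-0.068],"linear":[-1,-1,0],"gripper":-0.3},{"dr":[0,0,-0.068],"linear":[-1,-1,0],"gripper":-0.3},{"dr":[0,0,-0.068],"linear":[-1,-1,0],"gripper":-0.3}]' && python3 -m crank '[{"dr":[0,0,0],"linear":[-0.57,-0.95,0],"gripper":-0.3},{"dr":[0,0,0],"linear":[-0.57,-0.95,0],"gripper":-0.3},{"dr":[0,0,0],"linear":[-0.57,-0.95,0],"gripper":-0.3}]'
```

```text
time: 1.4
ee_pos: [0.3114, 0.4317, 0.4051]
ee_rot: [[-1.0, 0.0, 0.001], [0.0, 1.0, -0.001], [-0.001, -0.001, -1.0]]
wrist_force: [0.1, 0.8, -0.1]
grip_width: 0.0555
grasp_force: 0.0
time: 1.7
ee_pos: [0.3682, 0.3371, 0.4049]
ee_rot: [[-1.0, 0.007, 0.001], [0.007, 1.0, -0.001], [-0.001, -0.001, -1.0]]
wrist_force: [0.3, 0.6, -0.2]
grip_width: 0.0556
grasp_force: 0.0
```

```bash
for i in 1; do python3 -m crank '[{"dr":[0,0,0],"linear":[-0.57,-0.95,0],"gripper":-0.3},{"dr":[0,0,0],"linear":[-0.57,-0.95,0],"gripper":-0.3},{"dr":[0,0,0],"linear":[-0.57,-0.95,0],"gripper":-0.3}]' >/dev/null; python3 -m crank '[{"dr":[0,0,0],"linear":[-0.57,-0.95,0],"gripper":-0.3},{"dr":[0,0,0],"linear":[-0.57,-0.95,0],"gripper":-0.3},{"dr":[0,0,0],"linear":[-0.57,-0.95,0],"gripper":-0.3}]'>/dev/null;python3 -m crank '[{"dr":[0,0,0],"linear":[-0.57,-0.95,0.3],"gripper":-0.3},{"dr":[0,0,0],"linear":[-0.57,-0.95,0.3],"gripper":-0.3},{"dr":[0,0,0],"linear":[-0.57,-0.95,0.3],"gripper":-0.3}]'>/dev/null;python3 -m crank '[{"dr":[0,0,0],"linear":[-0.5,-0.95,0.5],"gripper":-0.3},{"dr":[0,0,0],"linear":[-0.5,-0.95,0.5],"gripper":-0.3},{"dr":[0,0,0],"linear":[-0.5,-0.95,0.5],"gripper":-0.3},{"dr":[0,0,0],"linear":[-0.5,-0.95,0.5],"gripper":-0.3}]'; done
cat > h.py <<'E'
from rig import *
import numpy as np, cv2
def wcam():
    s=sense(); T=np.eye(4); T[:3,:3]=s["ee_rot"]; T[:3,3]=s["ee_pos"]
    d=capture("wrist"); W=T@np.array(d["hand_eye"]); f=192/np.tan(np.radians(d["vertical_fov"])/2)
    return s,d,W,f
def ray(d,W,f,u,v,z):
    r=W[:3,:3]@np.array([(u-d["cx"])/f,(v-d["cy"])/f,1]); c=W[:3,3]
    return c+r*(z-c[2])/r[2]
E
python3 - <<'E'
from h import *
s,d,W,f=wcam(); cv2.imwrite("pics/w1.png",cv2.resize(d["frame"][:,:,::-1],(800,600),interpolation=cv2.INTER_CUBIC))
print(W.round(3),f,d["cx"],d["cy"],s["ee_pos"],s["ee_rot"].round(4))
np.savez("w1.npz",W=W,f=f,cx=d["cx"],cy=d["cy"],frame=d["frame"])
for l in ("jig","end_stop","thumb_plate","jaw","carrier","tab"):
    print(l,[([round(float(v),4) for v in p["at"]],round(p["confidence"],2)) for p in spot_point("wrist",l)])
E
```

```text
time: 3.0
ee_pos: [0.587, -0.041, 0.3231]
ee_rot: [[-1.0, 0.004, -0.002], [0.004, 1.0, -0.001], [0.002, -0.001, -1.0]]
wrist_force: [-0.0, 0.3, -0.6]
grip_width: 0.0554
grasp_force: 0.0
[[ 0.004  0.966  0.26   0.521]
 [ 1.    -0.004 -0.002 -0.041]
 [-0.001  0.26  -0.966  0.293]
 [ 0.     0.     0.     1.   ]] 268.4395208416592 255.197553469137 192.24559045951173 [ 0.58698179 -0.04104949  0.32314564] [[-1.      0.0041 -0.002 ]
 [ 0.0041  1.     -0.0012]
 [ 0.002  -0.0012 -1.    ]]
jig [([0.6444, -0.068, -0.0035], 0.83)]
end_stop [([0.662, -0.066, 0.0133], 0.88)]
thumb_plate [([0.5897, 0.0008, 0.0309], 0.82)]
jaw [([0.6428, -0.0658, 0.0141], 0.9)]
carrier [([0.5522, -0.2153, 0.0019], 0.87), ([0.5302, 0.0925, -0.0013], 0.85), ([0.582, -0.0682, 0.012], 0.84), ([0.4741, -0.1349, 0.0018], 0.71)]
tab [([0.5602, -0.0675, 0.0232], 0.94), ([0.5529, -0.1906, 0.0133], 0.94), ([0.4518, -0.1214, 0.0124], 0.89), ([0.5181, 0.0691, 0.0118], 0.79)]
```

View pics/w1.png

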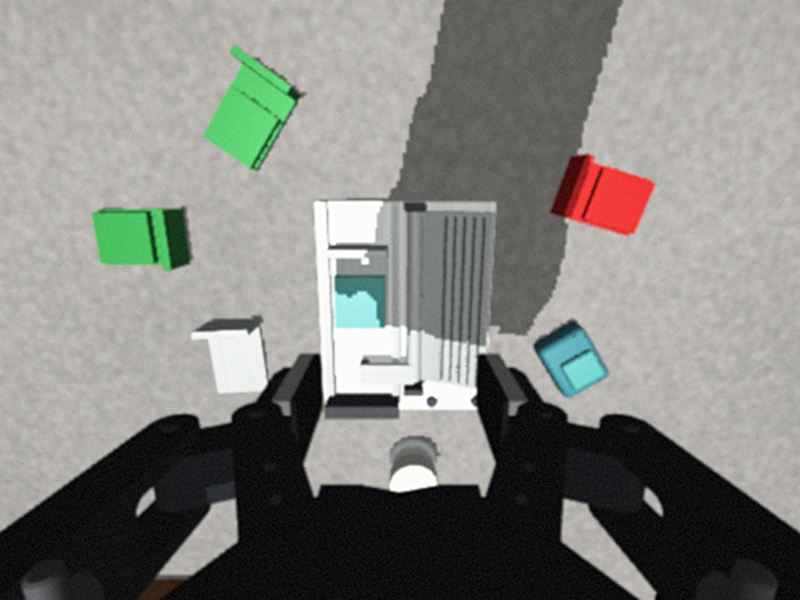

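The wrist picture (800x600) shows the jig base's near corners at about (314,201) and (496,204), and its far right corner at about (478,409). The tab's top is near (360,248), the stone at (360,300), and the jaw at (385,368). The fingers look square to the jig.

Run:
```python
import numpy as np
n=np.load("w1.npz");d={"cx":n["cx"],"cy":n["cy"]}
def ray(u,v,z):
    r=n["W"][:3,:3]@np.array([(u/1.5625-d["cx"])/n["f"],(v/1.5625-d["cy"])/n["f"],1]); c=n["W"][:3,3]
    return (c+r*(z-c[2])/r[2])[:2].round(4)
A,B,C=ray(314,201,.012),ray(496,204,.012),ray(478,409,.012)
print(A,B,C,np.linalg.norm(B-A),np.linalg.norm(C-B),np.degrees(np.arctan2(*(C-B)[::-1])),np.degrees(np.arctan2(B[1]-A[1],B[0]-A[0]))-90)
print("tab top rear edge",ray(334,246,.038),ray(388,246,.038),"rail edges", ray(316,203,.017),ray(331,395,.017))
print("jaw",ray(361,369,.02), "plate left/right edge",ray(443,214,.03),ray(490,214,.04))
I=n["frame"][110:280,190:330,::-1]
import cv2; cv2.imwrite("pics/w1c.png",cv2.resize(I,None,fx=3.5,fy=3.5,interpolation=cv2.INTER_CUBIC))
```

```text
[ 0.5295 -0.0968] [0.5319 0.022 ] [0.6809 0.0169] 0.11882423995128266 0.14908725632997602 -1.960365379526688 -1.157333068129546
tab top rear edge [ 0.5554 -0.081 ] [ 0.5555 -0.0481] rail edges [ 0.5306 -0.0946] [ 0.6664 -0.0913]
jaw [ 0.6447 -0.0686] plate left/right edge [ 0.5371 -0.0143] [0.5366 0.0125]
```

View pics/w1c.png

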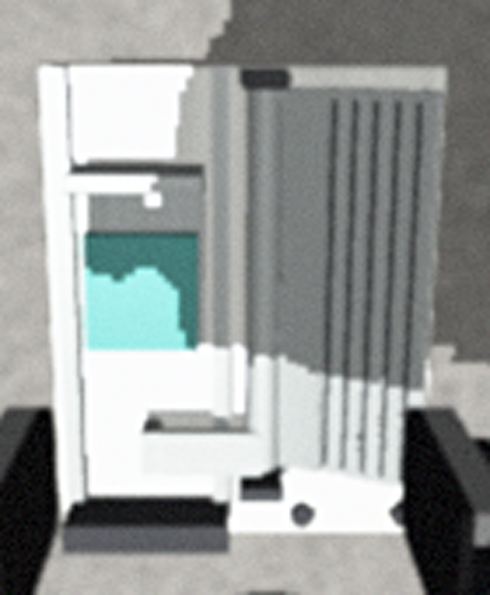

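Run:
```python
import numpy as np
n=np.load("w1.npz")
def ray(u,v,z):
    r=n["W"][:3,:3]@np.array([(190+u/3.5-n["cx"])/n["f"],(110+v/3.5-n["cy"])/n["f"],1]); c=n["W"][:3,3]
    return (c+r*(z-c[2])/r[2])[:2].round(4)
for nm,u,v,z in [("RL",38,66,.012),("RR",447,66,.012),("FR",405,533,.012),("FLish",62,515,.012),("tabtop rearL",70,172,.038),("tabtop rearR",203,172,.038),("stone front L",85,349,.022),("stone front R",200,349,.022),("stopfootface L",82,497,.012),("stop top rearL",66,527,.032),("stop top R",229,527,.032)]: print(nm,ray(u,v,z))
```

```text
RL [ 0.5297 -0.0969]
RR [0.5302 0.0222]
FR [0.6816 0.0167]
FLish [ 0.6746 -0.0972]
tabtop rearL [ 0.557  -0.0847]
tabtop rearR [ 0.5572 -0.0485]
stone front L [ 0.6132 -0.0854]
stone front R [ 0.6134 -0.0504]
stopfootface L [ 0.668  -0.0903]
stop top rearL [ 0.6678 -0.0922]
stop top R [ 0.6679 -0.0418]
```

```bash
python3 -m crank '[{"dr":[0,0,0],"linear":[0.47,0.075,0],"gripper":-0.3},{"dr":[0,0,0],"linear":[0.47,0.075,0.4],"gripper":-0.3},{"dr":[0,0,0],"linear":[0.47,0.075,0.88],"gripper":-0.3},{"dr":[0,0,0],"linear":[0.47,0.075,0.88],"gripper":-0.3},{"dr":[0,0,0],"linear":[0.47,0.075,0.88],"gripper":-0.3},{"dr":[0,0,0],"linear":[0.47,0.075,0.88],"gripper":-0.3}]'
python3 - <<'E'
from h import *
for c in ("wrist",):
    s,d,W,f=wcam(); cv2.imwrite("pics/w2.png",cv2.resize(d["frame"][:,:,::-1],(800,600),interpolation=cv2.INTER_CUBIC))
    np.savez("w2.npz",W=W,f=f,cx=d["cx"],cy=d["cy"],frame=d["frame"])
    print(W.round(3),s["wrist_force"])
    for l in ("tab","thumb_plate","jaw"): print(l,[([round(float(v),4) for v in p["at"]],round(p["confidence"],2)) for p in spot_point("wrist",l)])
E
```

```text
time: 3.95
ee_pos: [0.5404, -0.0314, 0.2389]
ee_rot: [[-1.0, 0.0, 0.003], [0.0, 1.0, -0.0], [-0.003, -0.0, -1.0]]
wrist_force: [1.0, -0.1, -0.6]
grip_width: 0.0555
grasp_force: 0.0
[[ 0.001  0.965  0.264  0.475]
 [ 1.    -0.001  0.    -0.032]
 [ 0.     0.264 -0.965  0.209]
 [ 0.     0.     0.     1.   ]] [ 0.95513298 -0.07925403 -0.5992492 ]
tab [([0.5206, 0.0685, 0.0138], 0.96), ([0.4494, -0.1194, 0.0082], 0.84), ([0.5541, -0.1884, 0.0132], 0.69), ([0.5575, -0.0667, 0.0214], 0.68)]
thumb_plate [([0.5932, 0.0003, 0.0293], 0.79)]
jaw []
```

View pics/w2.png

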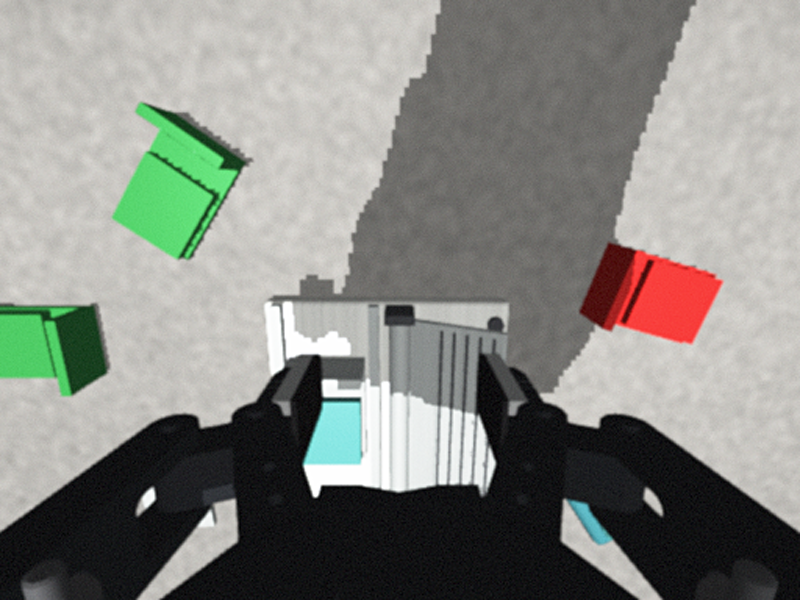

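The fingertips at about (300,362) and (500,362) straddle the tab's rear and the plate. Scaling from the 55 mm opening puts the tips about 165 mm ahead of the TCP. I'll descend in steps and watch the force.

```bash
python3 -m crank '[{"dr":[0,0,0],"linear":[0,0,0.15],"gripper":-0.3},{"dr":[0,0,0],"linear":[0,0,0.3],"gripper":-0.3},{"dr":[0,0,0],"linear":[0,0,0.3],"gripper":-0.3},{"dr":[0,0,0],"linear":[0,0,0.3],"gripper":-0.3}]' | egrep 'pos|force'; for k in 1; do python3 -m crank '[{"dr":[0,0,0],"linear":[0,0,0.05],"gripper":-0.3},{"dr":[0,0,0],"linear":[0,0,0.05],"gripper":-0.3}]'| egrep 'pos|wrist'; python3 -m crank '[{"dr":[0,0,0],"linear":[0,0,0.05],"gripper":-0.3},{"dr":[0,0,0],"linear":[0,0,0.05],"gripper":-0.3}]'| egrep 'pos|wrist'; done
```

```text
ee_pos: [0.5394, -0.0316, 0.2061]
wrist_force: [0.4, -1.0, 0.8]
grasp_force: 0.0
ee_pos: [0.5397, -0.0314, 0.2016]
wrist_force: [1.2, -0.6, 3.8]
ee_pos: [0.5398, -0.0313, 0.1968]
wrist_force: [1.8, 1.7, 4.4]
```

```bash
python3 -m crank '[{"dr":[0,0,0],"linear":[0,0,0.06],"gripper":-0.3},{"dr":[0,0,0],"linear":[0,0,0.06],"gripper":-0.3},{"dr":[0,0,0],"linear":[0,0,0.06],"gripper":-0.3}]' | egrep 'pos|wrist';  python3 -m crank '[{"dr":[0,0,0],"linear":[0,0,0.025],"gripper":-0.3},{"dr":[0,0,0],"linear":[0,0,0.025],"gripper":-0.3}]'| egrep 'pos|wrist|time'
python3 - <<'E'
from h import *
for c in ("scene",):
    d=capture(c); I=d["frame"][165:255,210:330,::-1]; cv2.imwrite("pics/s3.png",cv2.resize(I,None,fx=6,fy=6,interpolation=cv2.INTER_CUBIC))
E
```

```text
ee_pos: [0.5399, -0.0312, 0.1912]
wrist_force: [0.9, 2.7, 6.5]
time: 5.45
ee_pos: [0.5399, -0.0312, 0.1887]
wrist_force: [1.1, 2.0, 6.8]
```

View pics/s3.png

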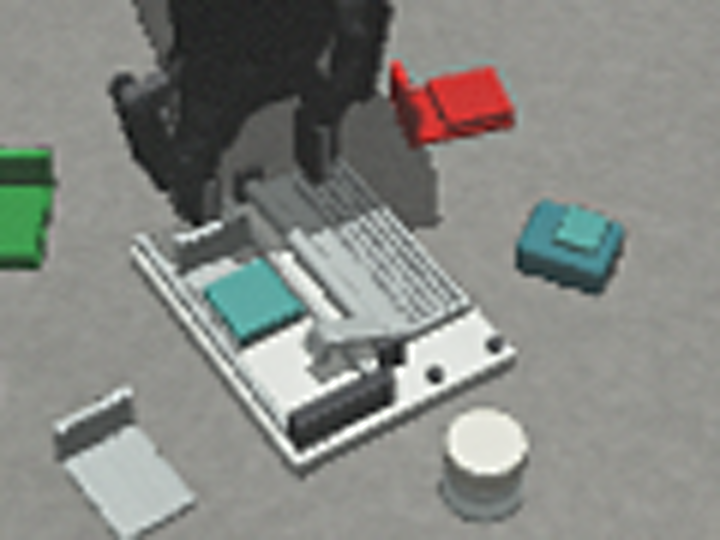

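The picture shows the jaw at (330,345) lifted, one finger on the plate and the other behind the tab. I'll press a little deeper while watching for the hard stop.

```bash
python3 -m crank '[{"dr":[0,0,0],"linear":[0,0,0.015],"gripper":-0.3},{"dr":[0,0,0],"linear":[0,0,0.015],"gripper":-0.3}]' | egrep 'pos|wrist';  python3 -m crank '[{"dr":[0,0,0],"linear":[0,0,0.015],"gripper":-0.3},{"dr":[0,0,0],"linear":[0,0,0.015],"gripper":-0.3}]'| egrep 'pos|wrist|time'
```

```text
ee_pos: [0.5399, -0.0313, 0.1877]
wrist_force: [-2.5, 1.6, 17.9]
time: 5.9
ee_pos: [0.54, -0.0313, 0.1869]
wrist_force: [-8.5, 2.4, 34.5]
```

The hard stop is reached at TCP z of about 0.188. I'll back off slightly and push along +x (tool -x).

```bash
python3 -m crank '[{"dr":[0,0,0],"linear":[0,0,-0.04],"gripper":-0.3},{"dr":[0,0,0],"linear":[0,0,-0.04],"gripper":-0.3},{"dr":[0,0,0],"linear":[0,0,-0.04],"gripper":-0.3}]' | egrep 'pos|wrist';  python3 -m crank '[{"dr":[0,0,0],"linear":[-0.05,0,0],"gripper":-0.3},{"dr":[0,0,0],"linear":[-0.1,0,0],"gripper":-0.3},{"dr":[0,0,0],"linear":[-0.14,0,0],"gripper":-0.3},{"dr":[0,0,0],"linear":[-0.18,0,0],"gripper":-0.3},{"dr":[0,0,0],"linear":[-0.2,0,0],"gripper":-0.3},{"dr":[0,0,0],"linear":[-0.2,0,0],"gripper":-0.3}]'| egrep 'pos|wrist|time'
python3 - <<'E'
from h import *
d=capture("scene"); I=d["frame"][165:255,210:330,::-1]; cv2.imwrite("pics/s4.png",cv2.resize(I,None,fx=6,fy=6,interpolation=cv2.INTER_CUBIC))
E
```

```text
ee_pos: [0.5399, -0.0312, 0.19]
wrist_force: [1.0, 2.1, 7.1]
time: 6.8
ee_pos: [0.5593, -0.0316, 0.1894]
wrist_force: [-3.6, -0.6, 7.0]
```

View pics/s4.png

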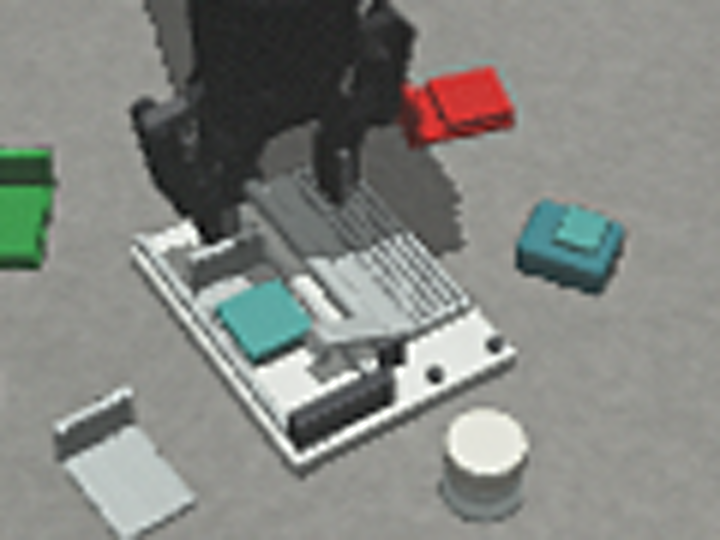

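The carrier has moved forward, with its stone now at (265,320), and the jaw is still up. I'll keep pushing.

```bash
python3 -m crank '[{"dr":[0,0,0],"linear":[-0.05,0,0],"gripper":-0.3},{"dr":[0,0,0],"linear":[-0.1,0,0],"gripper":-0.3},{"dr":[0,0,0],"linear":[-0.14,0,0],"gripper":-0.3},{"dr":[0,0,0],"linear":[-0.18,0,0],"gripper":-0.3},{"dr":[0,0,0],"linear":[-0.18,0,0],"gripper":-0.3}]'| egrep 'pos|wrist|time'; python3 -m crank '[{"dr":[0,0,0],"linear":[-0.05,0,0],"gripper":-0.3},{"dr":[0,0,0],"linear":[-0.1,0,0],"gripper":-0.3},{"dr":[0,0,0],"linear":[-0.15,0,0],"gripper":-0.3},{"dr":[0,0,0],"linear":[-0.16,0,0],"gripper":-0.3},{"dr":[0,0,0],"linear":[-0.16,0,0],"gripper":-0.3}]'| egrep 'pos|wrist|time'
```

```text
time: 7.35
ee_pos: [0.5775, -0.0316, 0.1895]
wrist_force: [-1.3, -1.4, 6.7]
time: 7.85
ee_pos: [0.5933, -0.0316, 0.1895]
wrist_force: [-3.8, 0.1, 6.3]
```

```bash
python3 -m crank '[{"dr":[0,0,0],"linear":[-0.03,0,0],"gripper":-0.3},{"dr":[0,0,0],"linear":[-0.05,0,0],"gripper":-0.3},{"dr":[0,0,0],"linear":[-0.05,0,0],"gripper":-0.3}]'| egrep 'pos|wrist|time'; python3 -m crank '[{"dr":[0,0,0],"linear":[-0.02,0,0],"gripper":-0.3},{"dr":[0,0,0],"linear":[-0.02,0,0],"gripper":-0.3}]'| egrep 'pos|wrist|time'
```

```text
time: 8.15
ee_pos: [0.5983, -0.0317, 0.1895]
wrist_force: [-3.2, 0.4, 7.4]
time: 8.35
ee_pos: [0.5998, -0.0317, 0.1894]
wrist_force: [-8.2, -0.1, 10.2]
```

```bash
python3 -m crank '[{"dr":[0,0,0],"linear":[-0.015,0,0],"gripper":-0.3},{"dr":[0,0,0],"linear":[-0.015,0,0],"gripper":-0.3},{"dr":[0,0,0],"linear":[-0.015,0,0],"gripper":-0.3}]'| egrep 'pos|wrist|time'
python3 - <<'E'
from h import *
d=capture("scene"); I=d["frame"][165:255,210:330,::-1]; cv2.imwrite("pics/s5.png",cv2.resize(I,None,fx=6,fy=6,interpolation=cv2.INTER_CUBIC))
for l in ("tab","jaw"): print(l,[([round(float(v),4) for v in p["at"]],round(p["confidence"],2)) for p in spot_point("scene",l)])
E
```

```text
time: 8.65
ee_pos: [0.6004, -0.0318, 0.1891]
wrist_force: [-17.0, 0.8, 15.3]
tab [([0.5547, -0.1904, 0.0142], 0.73), ([0.4543, -0.1187, 0.0106], 0.65), ([0.5202, 0.0663, 0.0136], 0.45), ([0.6459, -0.0656, 0.0295], 0.45)]
jaw [([0.6448, -0.0668, 0.0287], 0.59), ([0.4088, -0.4425, -0.0032], 0.17)]
```

View pics/s5.png

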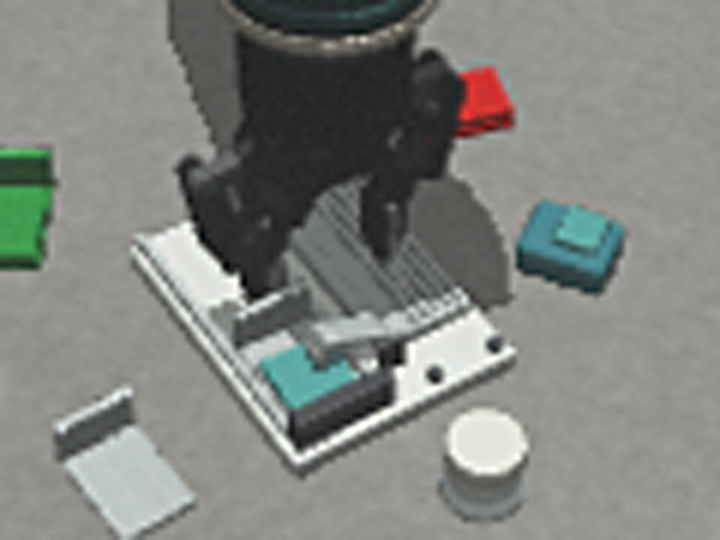

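The stone at (310,375) has passed under the raised jaw and sits against the end stop, and the push force has risen to 17 N. I'll back off the tab, then lift away.

```bash
python3 -m crank '[{"dr":[0,0,0],"linear":[0.03,0,0],"gripper":-0.3},{"dr":[0,0,0],"linear":[0.06,0,0],"gripper":-0.3},{"dr":[0,0,0],"linear":[0.06,0,0],"gripper":-0.3},{"dr":[0,0,0],"linear":[0.06,0,-0.05],"gripper":-0.3},{"dr":[0,0,0],"linear":[0.06,0,-0.1],"gripper":-0.3},{"dr":[0,0,0],"linear":[0.06,0,-0.15],"gripper":-0.3},{"dr":[0,0,0],"linear":[0.06,0,-0.3],"gripper":-0.3},{"dr":[0,0,0],"linear":[0.06,0,-0.6],"gripper":-0.3},{"dr":[0,0,0],"linear":[0.06,0,-1],"gripper":-0.3},{"dr":[0,0,0],"linear":[0.06,0,-1],"gripper":-0.3}]'| egrep 'pos|wrist|time'; python3 -m crank '[{"dr":[0,0,0],"linear":[0.4,0,-0.4],"gripper":-0.3},{"dr":[0,0,0],"linear":[0.4,0,-0.4],"gripper":-0.3},{"dr":[0,0,0],"linear":[0.4,0,-0.4],"gripper":-0.3}]'| egrep 'pos|wrist|time'
python3 - <<'E'
from h import *
s,d,W,f=wcam(); cv2.imwrite("pics/w6.png",cv2.resize(d["frame"][90:330,130:380,::-1],None,fx=2.4,fy=2.4,interpolation=cv2.INTER_CUBIC))
for l in ("tab","jaw","end_stop"): print(l,[([round(float(v),4) for v in p["at"]],round(p["confidence"],2)) for p in spot_point("wrist",l)])
E
```

```text
time: 9.8
ee_pos: [0.5971, -0.0317, 0.2948]
wrist_force: [0.8, 0.6, -0.7]
time: 10.1
ee_pos: [0.5556, -0.0314, 0.3308]
wrist_force: [-0.3, -0.2, -0.2]
tab [([0.6118, -0.0664, 0.0201], 0.89), ([0.5183, 0.0667, 0.0108], 0.62), ([0.5554, -0.1913, 0.0166], 0.6)]
jaw [([0.6465, -0.0634, 0.02], 0.67)]
end_stop [([0.6671, -0.0687, 0.0133], 0.69), ([0.641, -0.1618, -0.0041], 0.65)]
```

View pics/w6.png

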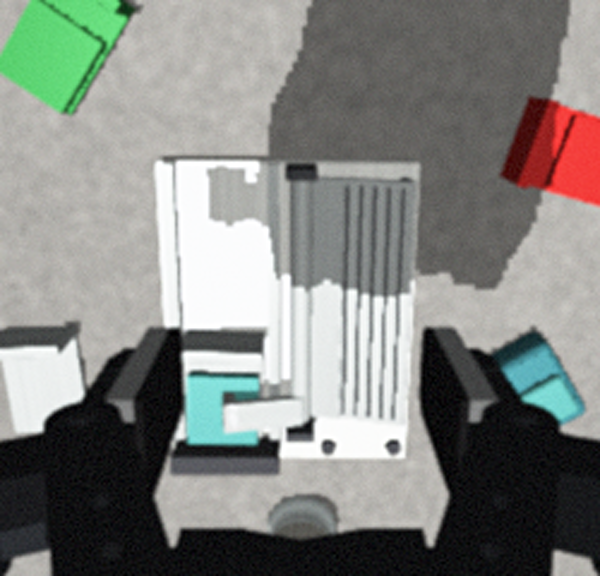

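The carrier is home: the stone at (222,408) meets the stop at (225,455) and the jaw at (262,412) rests on it. The tab reads x = 0.612, as expected. The arm is clear.

```bash
python3 -c "
from rig import *
print(hand_in())"
```

```text
the job is handed in; nothing more can be done
None
```

I pushed the carrier home against the end stop with the clip held open, let the jaw close on the stone, moved the arm clear and handed the job in at about 10 s; the hand-in returned no verdict, but the last wrist picture showed all of this in place.

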